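Check the winder's hand brake lever

TASK

Check the wire winder's hand brake, the stand with the long lever that ends in a ball: with the fingers' backs or tips on the lever's outer side, press the lever smoothly in until it is hard against its stop, short of the grip bar, and keep it firmly there for a good second without forcing it. Then ease it all the way back out under your fingers, never letting it snap back, and move clear. Do not grip the lever, reach into the gap or lean on the grip bar; do not touch the hand throttle beside it (the same stand with a short, flat-ended lever), and leave everything else on the bench where it is.

Things in the scene. Friction and masses are not known exactly. Their poses are not given: they have to be found in the camera images.
- brake: the hand brake: fixed stand, base plate 100 (x) by 220 (y) by 12 mm, with a level grip bar and a long ball-ended lever before it. Origin: centre of the plate's underside, on the bench. x: the way the lever is pressed in, from the lever to the bar (roughly away from the robot, up to 0.45 rad either way); y: from the lever's pivot to its free end; z up. Left or right of the throttle, it varies
- brake_pivot (a point): the brake lever's vertical pivot axis at lever mid-height, 100 mm above the bench; at x = -25, y = -85 mm of the stand, on a grey post 75 (x) by 30 (y) mm, 120 mm high, centred at y = -90
- brake_lever (a joint): swing of the brake lever, rad: 0 at rest, splayed out; 0.40 in against its stop, parallel to the bar, about 25 mm short of it. At q it points from the pivot along the stand's (x, y) = (-sin(0.40-q), cos(0.40-q)). A spring pushes it out: pressed 120 mm from the pivot it takes 3 N to start, 6 N to reach the stop; more bears on the stop. Little damping: let go, it snaps back
- lever_face (a point): outer, pressed side of the brake lever, away from the bar. The lever: aluminium blade 12 mm thick, 24 high (88 to 112 mm above the bench), from the pivot to 150 mm from it, then a 22 mm ball. Origin on the outer face, 120 mm from the pivot, mid-height. Axes: x square through the blade to the bar (the way to press), y along the blade to the ball, z up; turns with the lever
- brake_bar (a point): the brake's fixed grip bar: black rubber, 28 mm in diameter, along the stand's y, 100 mm above the bench, on a thin post at its far end; origin on its axis at x = +20, y = 0 of the stand. Not to be leaned on
- throttle: the hand throttle, not to be touched: stand, bar, sizes and frame like the brake's, but a short lever (96 mm) that ends in a flat upright tab
- throttle_lever (a joint): swing of the throttle's lever in rad, 0 (splayed out) to 0.40 (in); stiff, stays where it is left, anywhere from 0 to 0.3 at the start
- bench_block: bystander: dark steel bench block 60 x 60 x 22 mm, loose, on the robot's side of the brake lever; origin under its centre
- hammer: bystander: hammer 220 mm long lying flat, on the robot's side of the throttle; about 30 mm high
- cup: bystander: white plastic cup, 68 mm across, 65 mm high, behind the brake; origin under its centre
- jar: bystander: glass jar with red cap, 56 mm across, 70 mm high, behind the throttle; origin under its centre
- bowl: bystander: terracotta footed bowl, 100 mm across, 72 mm high, between the two stands; origin under its centre
- ring: bystander: brass ring 26 mm across, 6 mm high, between the two stands; origin under its centre

How it is judged:
By the outcome, as a careful person would: the job done as asked, in the order asked, and still so for the second after the job is handed in, with the robot touching nothing.
It also fails if it takes over 48 s, if anything falls off the work surface, if the arm or the gripper's body presses on something with over 40 N, if the wrist force passes 120 N, or if a joint passes its speed limit or range.

ROBOT

A 6-joint arm with a two-finger parallel gripper is mounted at the origin on the work surface. World frame = base frame: x ahead of the robot, y to its left, z up, the work surface at z = 0. Lengths are in mm, angles in rad, forces in N, time in s.
With the tool pointing down it reaches from about 250 to 850 mm from the base axis. Payload 12.5 kg.
Tool frame: the origin (TCP) lies at the very end of the fingers, on their centre line; the grasp point (between the pads) lies grip_depth behind it (grip_depth is the distance from the TCP to the grasp point, in mm); z points along the fingers, y is the line along which they close (so a half turn about z gives the same grasp; the last joint's range is limited). The gripper opens to 93 mm and grips with 3 to 60 N. Pads are 15 mm wide; open, the fingers measure 128 mm over their backs; the gripper's body (75 mm by 188 mm) begins 65 mm behind the grasp point.
Start: joints at [-1.231, 0.351, 1.652, -0, 1.139, -0.085], TCP at [226.693, -501.093, 218.633] pointing down, gripper open.
Joint ranges: [-2.75, 2.75], [-0.79, 2.1], [0.01, 2.65], [-1.57, 4.71], [0.07, 3.14], [-2.87, 2.87]. Speed limits (rad/s): [2.22, 2.22, 2.79, 3.14, 3.14, 3.14].

INTERFACE

Orientations are given as a 3x3 rotation matrix whose columns are the frame's x, y, z axes.
In Python, from plant import read_state, read_camera, job_done, cut_out, grip_depth gives the robot as it stands.
- The arm moves only by the tool send_rows, never from a script. Its argument "steps" is a list of rows, each an object of numbers: "jaw": the opening, from -1 (shut) to 1 (fully open), so that 0 is half open; "tx", "ty", "tz": the shift along the world's x, y, z in units of 0.04 m (1.0 is 0.04 m); "spin": the turn about the world's z in units of 0.08 rad (1.0 is 0.08 rad). A call has 1 to 12 rows; each row shifts and turns the commanded pose from where the row before left it; what a row does not reach is not made up. A row lasts 1/10 s, in which the tool goes at most 50 mm and 8.59 degrees, less where a joint would pass 70% of its speed; a pose out of reach is approached as far as the arm can. A call with a number of a shift or a turn outside -1 to 1 is refused whole. A call with a gripper value outside its range is refused whole. The fingers move at their own pace and stop on an object; "newtons" is the grip in N (left out, the last holds). Time passes only in rows, so rows that do not move let the fingers close. It gives the time, the measured TCP pose, the force, the opening and the grip force at its end, in the units of the state.
- read_state(): the state, without advancing time (a new reading comes with each control period).
- read_camera(name): name is "side" or "top"; returns a dict with "color" (384x512x3 uint8, blue, green, red), "vertical_fov" (degrees; the focal length in pixels is half the picture's height over the tangent of half this angle, whatever the lens; pixels are square), "cx", "cy" (the principal point, pixels), "position" and "orientation" of the camera in the world. Camera axes: x right, y up, looking along -z (the intrinsics and any distortion apply to the point x, -y, -z); pixel columns grow to the right and rows downward; lengths in mm; the calibration is good to about 2 mm. A picture is of the moment at which its call begins. There is no depth.
- job_done(): hands the job in; it is judged then, once.
Trained networks look in a picture, given as the dict that the camera call returned (one of the last four; its "shot" number tells which), for a name from the list of things; names that differ only in an ending like _2 or _b are one class to them, and where a whole thing is asked for, a point or a joint stands for the part that bears it (a point fixed in the world has none). Each returns a list of dicts, best first, with "p" (0 to 1); they miss things now and then, are a little off and sometimes report something else, mostly with a low value. They report only what shows in the picture. A call takes as long as a camera call.
- cut_out(picture, query): "mask" (384x512 bool, what is visible of it) and "rect" ([left, top, right, bottom] in pixels, round what is visible of it).
The state is a dict: "time": time; "joint_pos": joint angles; "qd": joint speeds; "joint_efforts": joint torques, N m; "position": TCP position; "orientation": TCP orientation; "wrist_force": force on the tool from outside, world axes, zero at the start; "moment": the same for the moment, N m; "finger_gap": finger opening in mm; "finger_force": force on a finger pad.
Only numpy, scipy, OpenCV 4.12 (cv2) and the standard library are available. Lean on these libraries where they do the work, as an engineer would, in place of code of your own. Each camera call takes 0.05 s, during which the arm holds its last target. There are 200 camera calls.

## Working session

There is one attempt and no reset: what is moved stays moved. The work goes in short steps, Python scripts to look and compute and a tool call to move; the robot and the scene stay as the last step left them, time stands still between calls to the robot, and variables do not carry over. Pictures are saved under pics/ and viewed, at most 10 in all, crops included, and the job is handed in when it is done.

Besides the shell and the picture viewer there is one more tool, called after "Emit:" by a JSON object that holds its "api" and its "payload". send_rows: Moves the arm, as the interface text tells. Its arguments: {"type":"object","properties":{"steps":{"type":"array","items":{"type":"object","properties":{"jaw":{"type":"number"},"tx":{"type":"number"},"ty":{"type":"number"},"tz":{"type":"number"},"spin":{"type":"number"}}}},"newtons":{"type":"number"}},"required":["steps"]}

```bash
mkdir -p pics; cat > h.py <<'E'
import numpy as np, cv2
from plant import *
def ray(p,u,v):
    f=p["color"].shape[0]/2/np.tan(np.radians(p["vertical_fov"])/2)
    d=np.array([(u-p["cx"])/f,-(v-p["cy"])/f,-1.])
    return np.array(p["position"]),np.array(p["orientation"])@d
def atz(p,u,v,z):
    o,d=ray(p,u,v); return o+d*(z-o[2])/d[2]
def proj(p,X):
    f=p["color"].shape[0]/2/np.tan(np.radians(p["vertical_fov"])/2)
    c=np.array(p["orientation"]).T@(np.array(X,float)-p["position"])
    return p["cx"]-f*c[0]/c[2],p["cy"]+f*c[1]/c[2]
E
python3 - <<'E'
from h import *
for n in("top","side"):
    p=read_camera(n); cv2.imwrite(f"pics/{n}0.png",p["color"])
    print(n,[(k,v) for k,v in p.items() if k!="color"])
    for q in("brake","brake_lever","throttle","throttle_lever","bench_block","hammer"):
        for r in cut_out(p,q)[:2]: 
            m=r["mask"];ys,xs=np.nonzero(m);print(q,round(r["p"],2),np.round(r["rect"]),xs.mean().round(1),ys.mean().round(1))
print(read_state(),grip_depth)
E
```

```text
top [('vertical_fov', 53.833287123565), ('cx', 252.8931104133534), ('cy', 192.08089762197972), ('position', array([365.13106546, -25.19981398, 892.35973184])), ('orientation', array([[ 0.04734816,  0.9788618 , -0.19896665],
       [-0.99885695,  0.04509144, -0.0158607 ],
       [-0.00655374,  0.19949019,  0.97987791]])), ('shot', 1)]
brake 0.66 [303. 154. 414. 215.] 356.9 183.5
brake_lever 0.85 [325. 186. 409. 213.] 369.7 199.6
throttle 0.58 [ 83. 172. 194. 226.] 143.4 199.2
throttle_lever 0.87 [128. 195. 180. 221.] 156.6 207.7
throttle_lever 0.58 [227. 123. 271. 160.] 246.7 139.9
bench_block 0.95 [335. 240. 370. 279.] 350.2 257.9
bench_block 0.41 [326. 183. 411. 217.] 370.3 199.4
hammer 0.96 [ 98. 248. 202. 290.] 138.3 268.2
hammer 0.3 [128. 196. 179. 221.] 156.1 208.0
side [('vertical_fov', 45.52576365580895), ('cx', 259.1285479310512), ('cy', 184.3104167674901), ('position', array([341.69948087, 814.54805738, 927.39517876])), ('orientation', array([[-0.97473701,  0.14887172, -0.16650818],
       [-0.22299967, -0.69072375,  0.68787487],
       [-0.01260604,  0.70762837,  0.70647235
[... 432 characters left out ...]
8e+00, -8.45836152e-02]), 'qd': array([ 0.00162074,  0.00019645, -0.00081524,  0.00018908, -0.00206473,
       -0.00042272]), 'joint_efforts': array([ 7.40975629e-04, -4.97161925e+01, -2.85457438e+01,  6.99476735e-02,
        2.20822793e-02,  4.44642092e-05]), 'position': array([ 226.71951162, -501.0795279 ,  218.63562999]), 'orientation': array([[ 9.11110221e-01,  4.12162790e-01,  4.02510858e-06],
       [ 4.12162790e-01, -9.11110221e-01,  1.22147358e-05],
       [ 8.70177717e-06, -9.46997067e-06, -1.00000000e+00]]), 'wrist_force': array([-0.4428621 ,  0.81393659,  0.18097499]), 'moment': array([0.02332937, 0.01045402, 0.00656398]), 'finger_force': 0.0, 'finger_gap': 92.99616802667349} 18.8
```

```bash
python3 -c "
import cv2
a=cv2.imread('pics/top0.png');cv2.imwrite('pics/t1.png',cv2.resize(a[110:300,70:430],None,fx=2.2,fy=2.2,interpolation=2))
a=cv2.imread('pics/side0.png');cv2.imwrite('pics/s1.png',cv2.resize(a[70:270,200:360],None,fx=3,fy=3,interpolation=2))"
```

```text
(no output)
```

View pics/t1.png

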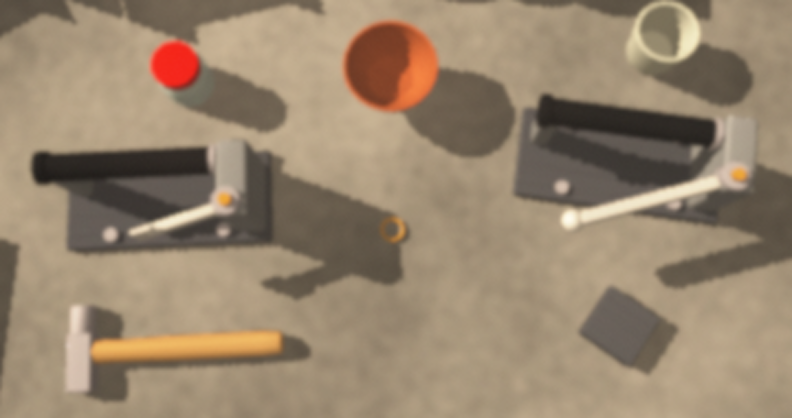

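View pics/s1.png

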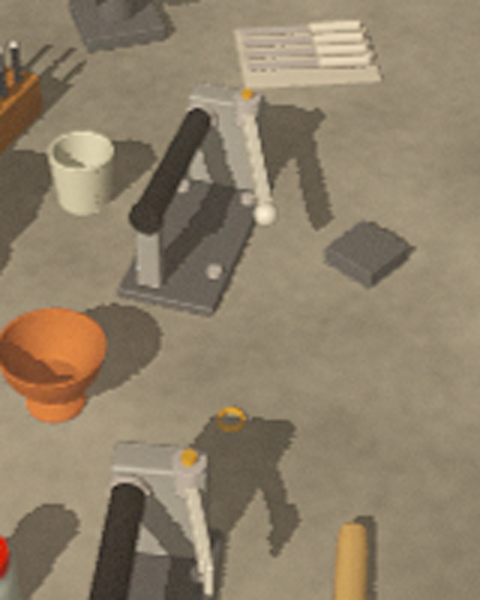

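The top view shows the brake on the right, with its ball at about px (329,209.5) and its pivot cap at (406,189.5). In the side view the ball is at (288,141) and the cap at (282,101). The block lies in front of the lever and the throttle is on the left.

```bash
python3 - <<'E'
from h import *
t=read_camera("top");s=read_camera("side")
def tri(a,b):
    o1,d1=ray(t,*a);o2,d2=ray(s,*b)
    k=np.linalg.lstsq(np.c_[d1,-d2],o2-o1,rcond=None)[0]
    x,y=o1+k[0]*d1,o2+k[1]*d2
    return (x+y)/2,np.linalg.norm(x-y)
B,e=tri((329.1,209.5),(288,141.3));print("ball",B,e)
P,e=tri((405.9,189.5),(282.3,101.3));print("cap",P,e)
Bz=atz(t,329.1,209.5,100)
print("ball z100",Bz, "side",atz(s,288,141.3,100))
for z in (112,116,120,125): print("cap",z,atz(t,405.9,189.5,z),atz(s,282.3,101.3,z))
# bar ends (axis, z=100), top crop
c=lambda x,y:(70+x/2.2,110+y/2.2)
a=atz(t,*c(545,113),114);b=atz(t,*c(715,131),114);print("bar",a,b,"yaw of y axis",np.degrees(np.arctan2(*(a-b)[:2])))
for q in("bench_block","brake_lever"):
  r=cut_out(t,q)[0];m=r["mask"].astype(np.uint8)
  c4=cv2.boxPoints(cv2.minAreaRect(max(cv2.findContours(m,0,2)[0],key=cv2.contourArea)))
  for u in c4: print(q,atz(t,*u,22 if q[0:2]=="be" else 112))
cor=[atz(t,*c(x,y),12)[:2] for x,y in((516,194),(528,108),(715,222))];print("plate",np.round(cor))
P=atz(t,405.9,189.5,120);d=(Bz-P)[:2];print(np.linalg.norm(d),"lever dir deg from +y:",np.degrees(np.arctan2(d[0],d[1])))
E
```

```text
ball [ 495.52525155 -175.10145169  100.53617725] 0.5180171798462985
cap [ 541.29603973 -328.70337088  124.82907141] 0.6040892517608806
ball z100 [ 495.87617973 -175.20550079  100.        ] side [ 495.3615211  -175.69911946  100.        ]
cap 112 [ 543.92560488 -333.75591972  112.        ] [ 544.8026879  -347.06701116  112.        ]
cap 116 [ 543.00913247 -332.17431014  116.        ] [ 543.80634545 -341.36859596  116.        ]
cap 120 [ 542.09266007 -330.59270057  120.        ] [ 542.810003   -335.67018077  120.        ]
cap 125 [ 540.94706957 -328.6156886   125.        ] [ 541.56457494 -328.54716178  125.        ]
bar [ 596.34082172 -147.59969357  114.        ] [ 585.76757245 -311.36424065  114.        ] yaw of y axis 3.694101753429368
bench_block [ 389.29490792 -193.21450216   22.        ]
bench_block [ 445.0924769  -229.38298724   22.        ]
bench_block [ 409.83816132 -286.20669744   22.        ]
bench_block [ 354.96970522 -249.68004723   22.        ]
brake_lever [ 505.35494813 -159.90636696  112.        ]
brake_lever [ 560.74518673 -339.59992643  112.        ]
brake_lever [ 533.6482584  -345.47424051  112.        ]
brake_lever [ 478.90991862 -166.94254331  112.        ]
plate [[ 535. -134.]
 [ 631. -145.]
 [ 514. -346.]]
162.1146042461519 lever dir deg from +y: -16.563943664672664
```

Both cameras agree: the pivot is at about (541,-329) and the ball at (495.5,-175), 160 mm apart as given. The stand is yawed about -0.11 rad. I'll approach with the fingers shut and their backs facing the lever.

Emit:
{"api": "send_rows", "payload": {"steps": [{"jaw": -1,"tx": 0.49,"ty": 0.57,"spin": 1},{"jaw": -1,"tx": 0.49,"ty": 0.57,"spin": 1},{"jaw": -1,"tx": 0.49,"ty": 0.57,"spin": 1},{"jaw": -1,"tx": 0.49,"ty": 0.57,"spin": 1},{"jaw": -1,"tx": 0.49,"ty": 0.57,"spin": 1},{"jaw": -1,"tx": 0.49,"ty": 0.57,"spin": 1},{"jaw": -1,"tx": 0.49,"ty": 0.57,"spin": 1},{"jaw": -1,"tx": 0.49,"ty": 0.57,"spin": 1},{"jaw": -1,"tx": 0.49,"ty": 0.57,"spin": 1},{"jaw": -1,"tx": 0.49,"ty": 0.57,"spin": 1},{"jaw": -1,"tx": 0.49,"ty": 0.57,"spin": 1},{"jaw": -1,"tx": 0.4,"ty": 0.5,"spin": 1}], "newtons": 20}}

```text
schema error: expected keys jaw, tx, ty, tz, spin
```

Emit:
{"api": "send_rows", "payload": {"steps": [{"jaw": -1,"tx": 0.49,"ty": 0.57,"tz": 0,"spin": 1},{"jaw": -1,"tx": 0.49,"ty": 0.57,"tz": 0,"spin": 1},{"jaw": -1,"tx": 0.49,"ty": 0.57,"tz": 0,"spin": 1},{"jaw": -1,"tx": 0.49,"ty": 0.57,"tz": 0,"spin": 1},{"jaw": -1,"tx": 0.49,"ty": 0.57,"tz": 0,"spin": 1},{"jaw": -1,"tx": 0.49,"ty": 0.57,"tz": 0,"spin": 1},{"jaw": -1,"tx": 0.49,"ty": 0.57,"tz": 0,"spin": 1},{"jaw": -1,"tx": 0.49,"ty": 0.57,"tz": 0,"spin": 1},{"jaw": -1,"tx": 0.49,"ty": 0.57,"tz": 0,"spin": 1},{"jaw": -1,"tx": 0.49,"ty": 0.57,"tz": 0,"spin": 1},{"jaw": -1,"tx": 0.49,"ty": 0.57,"tz": 0,"spin": 1},{"jaw": -1,"tx": 0.4,"ty": 0.5,"tz": 0,"spin": 1}], "newtons": 20}}

```text
time: 2.1
position: [459.2, -229.1, 218.7]
orientation: [[0.181, 0.983, 0.0], [0.983, -0.181, -0.0], [-0.0, 0.0, -1.0]]
wrist_force: [0.1, 0.1, -0.1]
finger_gap: 2.6
finger_force: 0.0
```

Emit:
{"api": "send_rows", "payload": {"steps": [{"jaw": -1,"tx": 0,"ty": 0,"tz": -0.57,"spin": 1},{"jaw": -1,"tx": 0,"ty": 0,"tz": -0.57,"spin": 1},{"jaw": -1,"tx": 0,"ty": 0,"tz": -0.57,"spin": 1},{"jaw": -1,"tx": 0,"ty": 0,"tz": -0.57,"spin": 1},{"jaw": -1,"tx": 0,"ty": 0,"tz": -0.57,"spin": 1},{"jaw": -1,"tx": 0,"ty": 0,"tz": -0.54,"spin": 0.8},{"jaw": -1,"tx": 0,"ty": 0,"tz": 0,"spin": 0},{"jaw": -1,"tx": 0,"ty": 0,"tz": 0,"spin": 0}]}}

```text
time: 2.9
position: [458.4, -230.4, 83.5]
orientation: [[-0.273, 0.962, -0.0], [0.962, 0.273, 0.0], [0.0, -0.0, -1.0]]
wrist_force: [0.1, -0.8, -0.2]
finger_gap: 0.6
finger_force: 0.0
```

```bash
python3 - <<'E'
from h import *
a=read_camera("top")["color"];b=read_camera("side")["color"]
A=cv2.resize(a[120:290,280:430],(400,453),interpolation=2);B=cv2.resize(b[70:240,220:370],(400,453),interpolation=2)
cv2.imwrite("pics/c1.png",np.hstack([A,B]));s=read_state();print(s["position"],s["wrist_force"],s["time"],s["finger_gap"])
E
```

```text
[ 458.88983282 -230.66984047   84.20258229] [-0.05015071 -0.18037909 -0.1616713 ] 3.0 0.5258847206897661
```

View pics/c1.png

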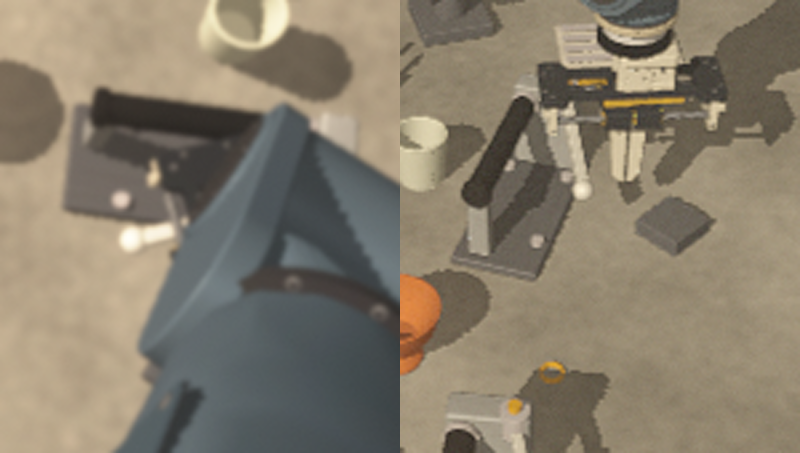

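The side crop shows the shut fingers at (627,160), just outside the lever, whose ball is at (582,190). They are clear of the block and the gap is about 25 mm. I'll close in slowly.

Emit:
{"api": "send_rows", "payload": {"steps": [{"jaw": -1,"tx": 0.06,"ty": 0.027,"tz": 0,"spin": 0},{"jaw": -1,"tx": 0.06,"ty": 0.027,"tz": 0,"spin": 0},{"jaw": -1,"tx": 0.06,"ty": 0.027,"tz": 0,"spin": 0},{"jaw": -1,"tx": 0.06,"ty": 0.027,"tz": 0,"spin": 0},{"jaw": -1,"tx": 0.06,"ty": 0.027,"tz": 0,"spin": 0},{"jaw": -1,"tx": 0.06,"ty": 0.027,"tz": 0,"spin": 0},{"jaw": -1,"tx": 0.06,"ty": 0.02,"tz": 0,"spin": 0},{"jaw": -1,"tx": 0.04,"ty": 0.01,"tz": 0,"spin": 0},{"jaw": -1,"tx": 0,"ty": 0,"tz": 0,"spin": 0}]}}

```text
time: 3.9
position: [476.9, -222.6, 83.0]
orientation: [[-0.275, 0.962, 0.0], [0.962, 0.275, -0.0], [-0.0, 0.0, -1.0]]
wrist_force: [0.3, -0.5, 0.1]
finger_gap: 0.4
finger_force: 0.0
```

Emit:
{"api": "send_rows", "payload": {"steps": [{"jaw": -1,"tx": 0.025,"ty": 0.007,"tz": 0,"spin": 0},{"jaw": -1,"tx": 0.025,"ty": 0.007,"tz": 0,"spin": 0},{"jaw": -1,"tx": 0.025,"ty": 0.007,"tz": 0,"spin": 0},{"jaw": -1,"tx": 0,"ty": 0,"tz": 0,"spin": 0}]}}

```text
time: 4.3
position: [479.8, -221.8, 83.1]
orientation: [[-0.274, 0.962, 0.0], [0.962, 0.274, -0.0], [-0.0, 0.0, -1.0]]
wrist_force: [-0.5, 0.7, 0.2]
finger_gap: 0.4
finger_force: 0.0
```

Emit:
{"api": "send_rows", "payload": {"steps": [{"jaw": -1,"tx": 0.025,"ty": 0.007,"tz": 0,"spin": 0},{"jaw": -1,"tx": 0.025,"ty": 0.007,"tz": 0,"spin": 0},{"jaw": -1,"tx": 0.025,"ty": 0.007,"tz": 0,"spin": 0},{"jaw": -1,"tx": 0,"ty": 0,"tz": 0,"spin": 0}]}}

```text
time: 4.7
position: [482.9, -220.9, 83.0]
orientation: [[-0.275, 0.962, 0.0], [0.962, 0.275, -0.0], [-0.0, 0.0, -1.0]]
wrist_force: [0.4, 0.3, 0.2]
finger_gap: 0.5
finger_force: 0.0
```

Emit:
{"api": "send_rows", "payload": {"steps": [{"jaw": -1,"tx": 0.025,"ty": 0.007,"tz": 0,"spin": 0},{"jaw": -1,"tx": 0.025,"ty": 0.007,"tz": 0,"spin": 0},{"jaw": -1,"tx": 0,"ty": 0,"tz": 0,"spin": 0}]}}

```text
time: 5.0
position: [484.8, -220.4, 83.1]
orientation: [[-0.274, 0.962, 0.0], [0.962, 0.274, -0.0], [-0.0, 0.0, -1.0]]
wrist_force: [-0.4, -0.4, -0.4]
finger_gap: 0.6
finger_force: 0.0
```

Emit:
{"api": "send_rows", "payload": {"steps": [{"jaw": -1,"tx": 0.025,"ty": 0.007,"tz": 0,"spin": 0},{"jaw": -1,"tx": 0.025,"ty": 0.007,"tz": 0,"spin": 0},{"jaw": -1,"tx": 0,"ty": 0,"tz": 0,"spin": 0}]}}

```text
time: 5.3
position: [486.5, -219.7, 83.0]
orientation: [[-0.275, 0.962, -0.001], [0.962, 0.275, 0.0], [0.0, -0.001, -1.0]]
wrist_force: [-3.1, -0.2, 1.8]
finger_gap: 0.4
finger_force: 1.5
```

Emit:
{"api": "send_rows", "payload": {"steps": [{"jaw": -1,"tx": 0.025,"ty": 0.007,"tz": 0,"spin": 0},{"jaw": -1,"tx": 0.025,"ty": 0.007,"tz": 0,"spin": 0},{"jaw": -1,"tx": 0,"ty": 0,"tz": 0,"spin": 0}]}}

```text
time: 5.6
position: [488.6, -219.1, 82.9]
orientation: [[-0.274, 0.962, -0.001], [0.962, 0.274, 0.0], [0.0, -0.0, -1.0]]
wrist_force: [-4.3, 0.2, 1.4]
finger_gap: 0.4
finger_force: 1.7
```

Contact is felt at about x 485.5. I'll now press along the lever's arc, turning the tool with it.

Emit:
{"api": "send_rows", "payload": {"steps": [{"jaw": -1,"tx": 0.054,"ty": 0.025,"tz": 0,"spin": -0.24},{"jaw": -1,"tx": 0.054,"ty": 0.024,"tz": 0,"spin": -0.24},{"jaw": -1,"tx": 0.054,"ty": 0.023,"tz": 0,"spin": -0.24},{"jaw": -1,"tx": 0.054,"ty": 0.022,"tz": 0,"spin": -0.24},{"jaw": -1,"tx": 0.054,"ty": 0.021,"tz": 0,"spin": -0.24},{"jaw": -1,"tx": 0.054,"ty": 0.02,"tz": 0,"spin": -0.24},{"jaw": -1,"tx": 0.054,"ty": 0.019,"tz": 0,"spin": -0.24},{"jaw": -1,"tx": 0.054,"ty": 0.018,"tz": 0,"spin": -0.24},{"jaw": -1,"tx": 0.054,"ty": 0.016,"tz": 0,"spin": -0.24},{"jaw": -1,"tx": 0.054,"ty": 0.015,"tz": 0,"spin": -0.24}]}}

```text
time: 6.6
position: [510.3, -210.8, 82.9]
orientation: [[-0.084, 0.996, -0.001], [0.996, 0.084, 0.0], [0.0, -0.001, -1.0]]
wrist_force: [-4.4, 2.0, 2.0]
finger_gap: 0.3
finger_force: 2.4
```

Emit:
{"api": "send_rows", "payload": {"steps": [{"jaw": -1,"tx": 0.055,"ty": 0.013,"tz": 0,"spin": -0.24},{"jaw": -1,"tx": 0.055,"ty": 0.012,"tz": 0,"spin": -0.24},{"jaw": -1,"tx": 0.055,"ty": 0.011,"tz": 0,"spin": -0.24},{"jaw": -1,"tx": 0.055,"ty": 0.01,"tz": 0,"spin": -0.24},{"jaw": -1,"tx": 0.055,"ty": 0.009,"tz": 0,"spin": -0.24},{"jaw": -1,"tx": 0.055,"ty": 0.008,"tz": 0,"spin": -0.24},{"jaw": -1,"tx": 0.055,"ty": 0.007,"tz": 0,"spin": -0.24},{"jaw": -1,"tx": 0.025,"ty": 0.003,"tz": 0,"spin": -0.12}]}}

```text
time: 7.4
position: [526.6, -207.5, 82.9]
orientation: [[0.059, 0.998, -0.001], [0.998, -0.059, 0.001], [0.001, -0.001, -1.0]]
wrist_force: [-6.0, 4.4, 3.6]
finger_gap: 0.5
finger_force: 3.0
```

Emit:
{"api": "send_rows", "payload": {"steps": [{"jaw": -1,"tx": 0.025,"ty": 0.008,"tz": 0,"spin": -0.11},{"jaw": -1,"tx": 0.025,"ty": 0.008,"tz": 0,"spin": -0.11},{"jaw": -1,"tx": 0.025,"ty": 0.008,"tz": 0,"spin": -0.11}]}}

```text
time: 7.7
position: [529.6, -207.1, 83.0]
orientation: [[0.085, 0.996, -0.001], [0.996, -0.085, 0.0], [0.0, -0.001, -1.0]]
wrist_force: [-5.7, 0.4, 1.9]
finger_gap: 0.6
finger_force: 2.9
```

Emit:
{"api": "send_rows", "payload": {"steps": [{"jaw": -1,"tx": 0.025,"ty": 0.008,"tz": 0,"spin": -0.11},{"jaw": -1,"tx": 0,"ty": 0,"tz": 0,"spin": 0}]}}

```text
time: 7.9
position: [530.6, -207.0, 83.0]
orientation: [[0.094, 0.996, -0.001], [0.996, -0.094, -0.0], [-0.0, -0.001, -1.0]]
wrist_force: [-5.7, 0.0, 2.3]
finger_gap: 0.7
finger_force: 2.9
```

Emit:
{"api": "send_rows", "payload": {"steps": [{"jaw": -1,"tx": 0.025,"ty": 0.004,"tz": 0,"spin": -0.1},{"jaw": -1,"tx": 0,"ty": 0,"tz": 0,"spin": 0}]}}

```text
time: 8.1
position: [531.6, -206.8, 82.9]
orientation: [[0.102, 0.995, -0.001], [0.995, -0.102, -0.0], [-0.0, -0.001, -1.0]]
wrist_force: [-5.8, 0.0, 2.2]
finger_gap: 0.5
finger_force: 2.9
```

Emit:
{"api": "send_rows", "payload": {"steps": [{"jaw": -1,"tx": 0.02,"ty": 0.003,"tz": 0,"spin": 0},{"jaw": -1,"tx": 0,"ty": 0,"tz": 0,"spin": 0}]}}

```text
time: 8.3
position: [531.8, -206.9, 82.9]
orientation: [[0.102, 0.995, -0.002], [0.995, -0.102, -0.0], [-0.0, -0.002, -1.0]]
wrist_force: [-10.0, -0.8, 4.1]
finger_gap: 0.6
finger_force: 4.7
```

It is on the stop: x stays at 531.8 while the force jumps to 10 N. I'll add a little and hold.

Emit:
{"api": "send_rows", "payload": {"steps": [{"jaw": -1,"tx": 0.015,"ty": 0,"tz": 0,"spin": 0},{"jaw": -1,"tx": 0,"ty": 0,"tz": 0,"spin": 0},{"jaw": -1,"tx": 0,"ty": 0,"tz": 0,"spin": 0}]}}

```text
time: 8.6
position: [531.9, -206.8, 82.9]
orientation: [[0.102, 0.995, -0.003], [0.995, -0.102, 0.0], [-0.0, -0.003, -1.0]]
wrist_force: [-12.5, -1.6, 6.3]
finger_gap: 1.0
finger_force: 6.2
```

```bash
python3 - <<'E'
from h import *
a=read_camera("top")["color"];b=read_camera("side")["color"]
A=cv2.resize(a[120:290,280:430],(400,453),interpolation=2);B=cv2.resize(b[70:240,220:370],(400,453),interpolation=2)
cv2.imwrite("pics/c2.png",np.hstack([A,B]));s=read_state();print(s["position"],s["wrist_force"],s["time"])
E
```

```text
[ 531.93340289 -206.85632022   82.9017466 ] [-13.13694222  -0.93792962   5.40786616] 8.7
```

View pics/c2.png

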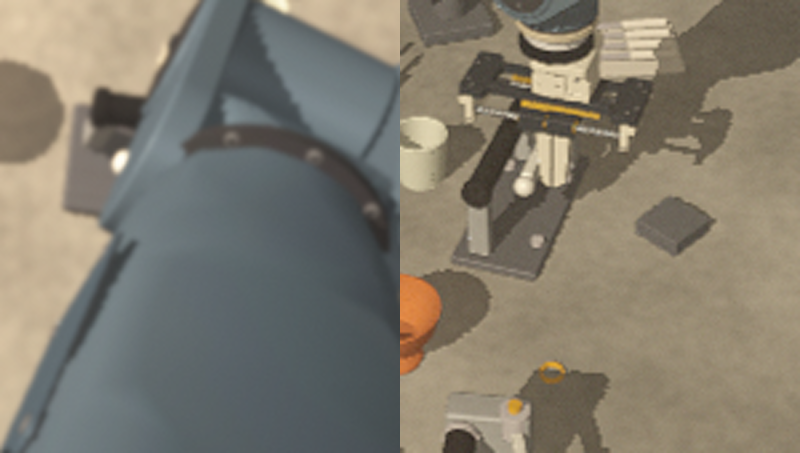

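The ball at side crop (524,185) shows the lever parallel to the bar with a gap left, held by the fingers' backs at about 13 N. I'll hold for 1.2 s more.

Emit:
{"api": "send_rows", "payload": {"steps": [{"jaw": -1,"tx": 0,"ty": 0,"tz": 0,"spin": 0},{"jaw": -1,"tx": 0,"ty": 0,"tz": 0,"spin": 0},{"jaw": -1,"tx": 0,"ty": 0,"tz": 0,"spin": 0},{"jaw": -1,"tx": 0,"ty": 0,"tz": 0,"spin": 0},{"jaw": -1,"tx": 0,"ty": 0,"tz": 0,"spin": 0},{"jaw": -1,"tx": 0,"ty": 0,"tz": 0,"spin": 0},{"jaw": -1,"tx": 0,"ty": 0,"tz": 0,"spin": 0},{"jaw": -1,"tx": 0,"ty": 0,"tz": 0,"spin": 0},{"jaw": -1,"tx": 0,"ty": 0,"tz": 0,"spin": 0},{"jaw": -1,"tx": 0,"ty": 0,"tz": 0,"spin": 0},{"jaw": -1,"tx": 0,"ty": 0,"tz": 0,"spin": 0},{"jaw": -1,"tx": 0,"ty": 0,"tz": 0,"spin": 0}]}}

```text
time: 9.9
position: [532.0, -206.8, 82.9]
orientation: [[0.102, 0.995, -0.003], [0.995, -0.102, 0.0], [-0.0, -0.003, -1.0]]
wrist_force: [-13.4, -1.1, 6.0]
finger_gap: 0.4
finger_force: 6.1
```

Emit:
{"api": "send_rows", "payload": {"steps": [{"jaw": -1,"tx": -0.015,"ty": 0,"tz": 0,"spin": 0},{"jaw": -1,"tx": -0.02,"ty": -0.003,"tz": 0,"spin": 0},{"jaw": -1,"tx": -0.025,"ty": -0.004,"tz": 0,"spin": 0.1},{"jaw": -1,"tx": -0.025,"ty": -0.004,"tz": 0,"spin": 0.11},{"jaw": -1,"tx": -0.025,"ty": -0.004,"tz": 0,"spin": 0.11},{"jaw": -1,"tx": -0.035,"ty": -0.006,"tz": 0,"spin": 0.16},{"jaw": -1,"tx": -0.04,"ty": -0.006,"tz": 0,"spin": 0.18},{"jaw": -1,"tx": -0.04,"ty": -0.007,"tz": 0,"spin": 0.18},{"jaw": -1,"tx": -0.04,"ty": -0.008,"tz": 0,"spin": 0.18},{"jaw": -1,"tx": -0.04,"ty": -0.008,"tz": 0,"spin": 0.18}]}}

```text
time: 10.9
position: [520.7, -208.5, 83.0]
orientation: [[0.005, 1.0, -0.001], [1.0, -0.005, 0.0], [0.0, -0.001, -1.0]]
wrist_force: [-4.9, 2.6, 1.2]
finger_gap: 0.5
finger_force: 2.7
```

Emit:
{"api": "send_rows", "payload": {"steps": [{"jaw": -1,"tx": -0.042,"ty": -0.007,"tz": 0,"spin": 0.18},{"jaw": -1,"tx": -0.042,"ty": -0.008,"tz": 0,"spin": 0.18},{"jaw": -1,"tx": -0.042,"ty": -0.009,"tz": 0,"spin": 0.18},{"jaw": -1,"tx": -0.042,"ty": -0.01,"tz": 0,"spin": 0.18},{"jaw": -1,"tx": -0.042,"ty": -0.01,"tz": 0,"spin": 0.18},{"jaw": -1,"tx": -0.042,"ty": -0.011,"tz": 0,"spin": 0.18},{"jaw": -1,"tx": -0.042,"ty": -0.012,"tz": 0,"spin": 0.18},{"jaw": -1,"tx": -0.042,"ty": -0.012,"tz": 0,"spin": 0.18},{"jaw": -1,"tx": -0.042,"ty": -0.013,"tz": 0,"spin": 0.18},{"jaw": -1,"tx": -0.042,"ty": -0.014,"tz": 0,"spin": 0.18}]}}

```text
time: 11.9
position: [504.0, -212.8, 82.9]
orientation: [[-0.138, 0.99, -0.0], [0.99, 0.138, 0.0], [0.0, -0.0, -1.0]]
wrist_force: [-4.7, 1.7, 2.3]
finger_gap: 1.1
finger_force: 2.2
```

Emit:
{"api": "send_rows", "payload": {"steps": [{"jaw": -1,"tx": -0.041,"ty": -0.014,"tz": 0,"spin": 0.18},{"jaw": -1,"tx": -0.041,"ty": -0.015,"tz": 0,"spin": 0.18},{"jaw": -1,"tx": -0.041,"ty": -0.015,"tz": 0,"spin": 0.18},{"jaw": -1,"tx": -0.041,"ty": -0.016,"tz": 0,"spin": 0.18},{"jaw": -1,"tx": -0.041,"ty": -0.016,"tz": 0,"spin": 0.18},{"jaw": -1,"tx": -0.041,"ty": -0.017,"tz": 0,"spin": 0.18},{"jaw": -1,"tx": -0.04,"ty": -0.017,"tz": 0,"spin": 0.18},{"jaw": -1,"tx": -0.03,"ty": -0.013,"tz": 0,"spin": 0.13}]}}

```text
time: 12.7
position: [491.3, -217.9, 83.0]
orientation: [[-0.248, 0.969, -0.0], [0.969, 0.248, 0.0], [0.0, -0.0, -1.0]]
wrist_force: [-3.8, 2.1, 0.5]
finger_gap: 0.2
finger_force: 1.7
```

Emit:
{"api": "send_rows", "payload": {"steps": [{"jaw": -1,"tx": -0.02,"ty": -0.008,"tz": 0,"spin": 0.07},{"jaw": -1,"tx": -0.02,"ty": -0.008,"tz": 0,"spin": 0.07},{"jaw": -1,"tx": -0.02,"ty": -0.008,"tz": 0,"spin": 0.07},{"jaw": -1,"tx": -0.02,"ty": -0.008,"tz": 0,"spin": 0.05},{"jaw": -1,"tx": -0.02,"ty": -0.008,"tz": 0,"spin": 0.05},{"jaw": -1,"tx": -0.015,"ty": -0.006,"tz": 0,"spin": 0}]}}

```text
time: 13.3
position: [486.9, -219.7, 83.0]
orientation: [[-0.272, 0.962, 0.0], [0.962, 0.272, -0.0], [-0.0, 0.0, -1.0]]
wrist_force: [-3.3, 0.8, -0.6]
finger_gap: 0.5
finger_force: 1.5
```

Emit:
{"api": "send_rows", "payload": {"steps": [{"jaw": -1,"tx": -0.015,"ty": -0.006,"tz": 0,"spin": 0},{"jaw": -1,"tx": -0.015,"ty": -0.006,"tz": 0,"spin": 0},{"jaw": -1,"tx": -0.015,"ty": -0.006,"tz": 0,"spin": 0},{"jaw": -1,"tx": -0.015,"ty": -0.006,"tz": 0,"spin": 0},{"jaw": -1,"tx": -0.015,"ty": -0.005,"tz": 0,"spin": 0},{"jaw": -1,"tx": 0,"ty": 0,"tz": 0,"spin": 0}]}}

```text
time: 13.9
position: [484.1, -221.0, 83.2]
orientation: [[-0.271, 0.963, 0.001], [0.963, 0.271, -0.0], [-0.001, 0.001, -1.0]]
wrist_force: [0.1, 0.1, 0.3]
finger_gap: 0.4
finger_force: 0.0
```

The lever is back out and the contact force is zero. I'll back off and then rise clear.

Emit:
{"api": "send_rows", "payload": {"steps": [{"jaw": -1,"tx": -0.1,"ty": -0.03,"tz": 0,"spin": 0},{"jaw": -1,"tx": -0.2,"ty": -0.06,"tz": 0,"spin": 0},{"jaw": -1,"tx": -0.3,"ty": -0.08,"tz": 0,"spin": 0},{"jaw": -1,"tx": -0.3,"ty": -0.08,"tz": 0.3,"spin": 0},{"jaw": -1,"tx": -0.3,"ty": -0.2,"tz": 0.6,"spin": 0},{"jaw": -1,"tx": -0.3,"ty": -0.4,"tz": 0.6,"spin": 0},{"jaw": -1,"tx": -0.3,"ty": -0.5,"tz": 0.6,"spin": 0},{"jaw": -1,"tx": -0.3,"ty": -0.5,"tz": 0.6,"spin": 0},{"jaw": -1,"tx": -0.3,"ty": -0.5,"tz": 0.4,"spin": 0},{"jaw": -1,"tx": -0.3,"ty": -0.5,"tz": 0,"spin": 0},{"jaw": -1,"tx": 0,"ty": 0,"tz": 0,"spin": 0},{"jaw": -1,"tx": 0,"ty": 0,"tz": 0,"spin": 0}]}}

```text
time: 15.1
position: [375.1, -334.6, 206.7]
orientation: [[-0.27, 0.963, -0.0], [0.963, 0.27, 0.001], [0.001, -0.0, -1.0]]
wrist_force: [0.6, 0.2, -0.8]
finger_gap: 1.0
finger_force: 0.0
```

```bash
python3 - <<'E'
from h import *
p=read_camera("top");a=p["color"]
cv2.imwrite("pics/c3.png",np.hstack([a[110:300,70:430],cv2.imread("pics/top0.png")[110:300,70:430]]))
for q in("brake_lever","bench_block","throttle_lever"): print(q,[np.round(r["rect"]) for r in cut_out(p,q)[:1]])
s=read_state();print(s["wrist_force"],s["position"],np.abs(s["qd"]).max())
E
```

```text
brake_lever [array([323., 181., 410., 216.])]
bench_block [array([332., 241., 370., 279.])]
throttle_lever [array([124., 193., 178., 220.])]
[-0.62280669 -0.47777193 -0.93862633] [ 375.99365993 -334.09181528  206.76606306] 0.0037006634733874086
```

View pics/c3.png

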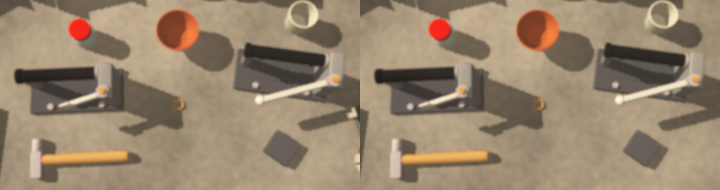

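The before and after views match: the lever is back at rest with its ball at crop (259,99), everything else is in place, and the arm is clear.

```bash
python3 -c "
from plant import *
print(job_done())"
```

```text
the job is handed in; nothing more can be done
None
```

I pressed the brake lever onto its stop, held it there at about 13 N for over a second, and eased it back out to rest under the fingers; the arm is clear, nothing else on the bench moved, and the job is handed in.

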